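# Line up capacitors by size for testing

## Robot

A 6-joint arm with a two-finger parallel gripper is mounted at the origin on the work surface. World frame = base frame: x ahead of the robot, y to its left, z up, the work surface at z = 0. Lengths are in m, angles in rad, forces in N, time in s.
With the tool pointing down it reaches from about 0.3 to 0.875 m from the base axis. Payload 6.4 kg.
Tool frame: the origin (TCP) lies midway between the tips of the shut fingers; the grasp point (between the pads) lies 19 mm behind it; z points along the fingers, y is the line along which they close (so a half turn about z gives the same grasp; the last joint's range is limited). The gripper opens to 85 mm and grips with 20 to 120 N. Pads are 22 mm wide; open, the fingers measure 114 mm over their backs; the gripper's body (76 mm by 85 mm) begins 54 mm behind the grasp point. The pads swing forward as they close: fully open they stand 13 mm farther back than shut.
Start: joints at [1.077, 0.181, 1.607, -0, 1.354, -0.206], TCP at [0.163, 0.551, 0.231] pointing down, gripper open.
Joint ranges: [-2.99, 2.99], [-0.89, 2.07], [0.3, 2.58], [-1.14, 4.28], [0, 2.63], [-3.12, 3.12]. Speed limits (rad/s): [2.57, 2.57, 3.01, 3.14, 3.14, 3.14].

## Interface

Orientations are given as a unit quaternion [w, x, y, z].
In Python, from bench import status, camera, ctrl gives the robot as it stands. The module is installed in compiled form; this text tells all that it offers.
- The arm moves only by the shell command python3 -m handwheel 'ROWS'. ROWS is JSON, a list that holds one entry, the list of rows, each a list of 7 numbers: the opening, from -1 (shut) to 1 (fully open), then the shift along the tool's x, y, z in cm, then the turn, a rotation vector about the tool's x, y, z in degrees. A call has 1 to 10 rows; each row is the pose to reach, as a shift and turn from the pose commanded when the call began, along the tool's axes at that moment; what a row does not reach only later rows make up. A row lasts 1/8 s, in which the tool goes at most 62.5 mm and 10.7 degrees, less where a joint would pass 70% of its speed; a pose out of reach is approached as far as the arm can. A call with a gripper value outside its range is refused whole. The fingers move at their own pace and stop on an object; the grip force is fixed at half the most. Time passes only in rows, so rows that repeat a pose let the fingers close. It gives the time, the measured TCP pose, the force, the opening and the grip force at its end, in the units of the state.
- status.get_obs(): the state, without advancing time (a new reading comes with each control period).
- camera(name): name is "scene" or "top" or "wrist"; returns a dict with "frame" (400x640x3 uint8, blue, green, red), "depth" (400x640 float32, m along the optical axis (not along the pixel's ray), 0 where there is no reading), "fx", "fy", "cx", "cy" (pixels), "extrinsics" (4x4, takes a point from camera to world coordinates); the wrist camera has in their place "hand_eye" (4x4, takes a point from camera to tool coordinates, whose origin is the TCP and whose axes are the flange's). Camera axes: x right, y down, z forward; pixel columns grow to the right and rows downward; lengths in m; the calibration is good to about 2 mm. A picture is of the moment at which its call begins: read the wrist's pose just before it.
- ctrl.hand_in(): hands the job in; it is judged then, once.
The state is a dict: "time_s": time; "q": joint angles; "dq": joint speeds; "joint_efforts": joint torques, N m; "eef_pos": TCP position; "eef_rot": TCP orientation; "wrist_force": force on the tool from outside, world axes, zero at the start; "torque": the same for the moment, N m; "opening": opening from 0.0 (shut) to 1.0 (fully open); "grasp_force": force on a finger pad.
Only numpy, scipy, OpenCV 4.12 (cv2) and the standard library are available. Lean on these libraries where they do the work, as an engineer would, in place of code of your own. Each camera call takes 0.05 s, during which the arm holds its last target. There are 200 camera calls.

## Task

Line up the four blue can capacitors by size on the measuring rail: stand one in the middle of each white pad, the smallest on the pad beside the grey tester, then each next larger one in turn, with the largest at the end beside the brown flask. Never tip a capacitor over, and leave all four standing upright, released and still.

Things in the scene. Friction and masses are not known exactly. Their poses are not given: they have to be found in the camera images.
- cap_s_center (a point): Centre, half-way up, of the smallest of the four can capacitors: an upright loose blue cylinder 20 mm across and 28 mm high (so this point is 14 mm above its flat foot), with an aluminium top bearing two 4 mm steel terminal studs. It stands on the bench, terminals up; z axis up along the can.
- cap_m_center (a point): Centre, half-way up, of the second smallest of the four can capacitors: an upright loose blue cylinder 27 mm across and 42 mm high (so this point is 21 mm above its flat foot), with an aluminium top bearing two 4 mm steel terminal studs. It stands on the bench, terminals up; z axis up along the can.
- cap_l_center (a point): Centre, half-way up, of the second largest of the four can capacitors: an upright loose blue cylinder 34 mm across and 54 mm high (so this point is 27 mm above its flat foot), with an aluminium top bearing two 4 mm steel terminal studs. It stands on the bench, terminals up; z axis up along the can.
- cap_xl_center (a point): Centre, half-way up, of the largest of the four can capacitors: an upright loose blue cylinder 41 mm across and 68 mm high (so this point is 34 mm above its flat foot), with an aluminium top bearing two 4 mm steel terminal studs. It stands on the bench, terminals up; z axis up along the can.
- pad_a_top (a point): Centre of the flat top face of the first pad, at the right-hand end of the row seen from the robot. A fixed white ceramic disc, 56 mm across and 4 mm thick, on a fixed dark steel rail 66 mm wide, 320 mm long and 8 mm thick, so its top is 12 mm above the bench. The four pads are in a straight row 80 mm apart. x axis level, across the row away from the robot; y along the row towards pad_d; z up.
- pad_b_top (a point): Centre of the flat top face of the second pad, next to pad_a. A fixed white ceramic disc, 56 mm across and 4 mm thick, on a fixed dark steel rail 66 mm wide, 320 mm long and 8 mm thick, so its top is 12 mm above the bench. The four pads are in a straight row 80 mm apart. x axis level, across the row away from the robot; y along the row towards pad_d; z up.
- pad_c_top (a point): Centre of the flat top face of the third pad, next to pad_b. A fixed white ceramic disc, 56 mm across and 4 mm thick, on a fixed dark steel rail 66 mm wide, 320 mm long and 8 mm thick, so its top is 12 mm above the bench. The four pads are in a straight row 80 mm apart. x axis level, across the row away from the robot; y along the row towards pad_d; z up.
- pad_d_top (a point): Centre of the flat top face of the fourth pad, at the left-hand end of the row seen from the robot. A fixed white ceramic disc, 56 mm across and 4 mm thick, on a fixed dark steel rail 66 mm wide, 320 mm long and 8 mm thick, so its top is 12 mm above the bench. The four pads are in a straight row 80 mm apart. x axis level, across the row away from the robot; y along the row towards pad_d; z up.
- tester_top (a point): Centre of the top face of the component tester, a fixed grey plastic box 100 mm (across the row) by 66 mm (along the row), 42 mm high, with a dark screen, three white keys and two brass posts (9 mm higher) on top. It stands on the bench at one end of the row, either end, about 90 mm beyond the end pad; at the other end stands a small round brown flask with a steel cap, 60 mm across and 68 mm high.
There are look-alikes about, which are no part of the job. Leave any turquoise look-alike of the part that bears cap_xl_center alone.

How it is judged:
By the outcome, as a careful person would: the job done as asked, in the order asked, and still so for the second after the job is handed in, with the robot touching nothing.
It also fails if it takes over 102 s, if anything falls off the work surface, if the arm or the gripper's body presses on something with over 40 N, if the wrist force passes 120 N, or if a joint passes its speed limit or range.

## Working session

There is one attempt and no reset: what is moved stays moved. The work goes in short steps, Python scripts to look and compute and a shell command to move; the robot and the scene stay as the last step left them, time stands still between calls to the robot, and variables do not carry over. Pictures are saved under pics/ and viewed, at most 14 in all, crops included, and the job is handed in when it is done.

```bash
mkdir -p pics; python3 - <<'E'
from bench import status, camera, ctrl
import cv2, numpy as np
o=status.get_obs(); print({k:np.round(v,3).tolist() for k,v in o.items()})
for n in("top","scene"):
    c=camera(n); cv2.imwrite(f"pics/{n}0.png",c["frame"]); np.savez(f"pics/{n}0.npz",**c)
    print(n,c["fx"],c["fy"],c["cx"],c["cy"],np.round(c["extrinsics"],4).tolist())
E
```

```text
{'time_s': 0.0, 'q': [1.077, 0.182, 1.608, 0.0, 1.354, -0.206], 'dq': [0.001, 0.001, -0.0, -0.001, -0.002, -0.0], 'joint_efforts': [-0.001, -44.487, -35.133, -0.0, 0.009, -0.0], 'eef_pos': [0.163, 0.551, 0.23], 'eef_rot': [-0.0, 0.143, 0.99, -0.001], 'wrist_force': [0.527, 0.792, 0.563], 'torque': [-0.023, -0.012, -0.003], 'grasp_force': 0.0, 'opening': 1.004}
top 413.28322072136075 413.28322072136075 327.89674717986253 197.41208403174392 [[0.0127, -0.9927, 0.1196, 0.4637], [-0.9991, -0.0077, 0.042, -0.0088], [-0.0407, -0.12, -0.9919, 0.7389], [0.0, 0.0, 0.0, 1.0]]
scene 365.93655272684776 365.93655272684776 316.6883966045622 201.362897237182 [[0.1647, 0.6906, -0.7042, 1.1184], [0.9863, -0.1119, 0.1209, -0.1154], [0.0047, -0.7145, -0.6996, 0.6181], [0.0, 0.0, 0.0, 1.0]]
```

View pics/top0.png

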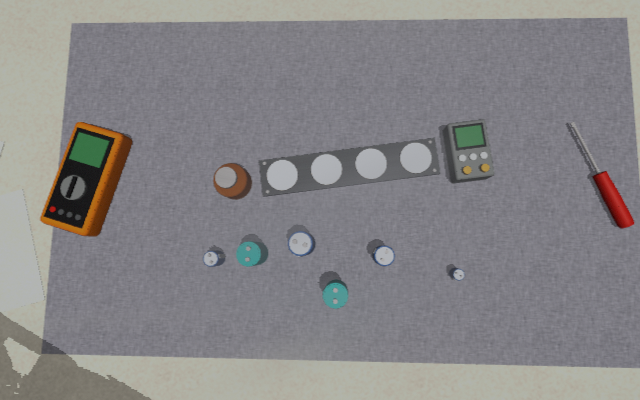

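View pics/scene0.png

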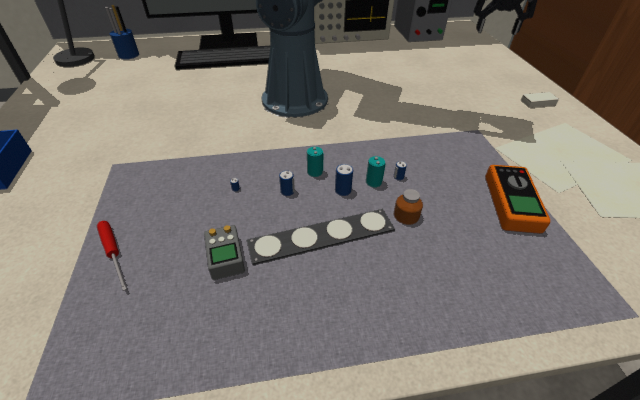

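The top view shows the tester on the right (458,150) next to pad_a (416,157), and the flask on the left (231,180) next to pad_d (282,175). The caps are S (459,274), M (211,259), L (384,256) and XL (300,243). The turquoise look-alikes are at (249,254) and (336,295). So the placing is S→A, M→B, L→C, XL→D.

```bash
cat > h.py <<'E'
import cv2, numpy as np
def ray(c,E,u,v,z):
    d=E[:3,:3]@np.array([(u-c["cx"])/c["fx"],(v-c["cy"])/c["fy"],1]); p=E[:3,3]
    return p+d*(z-p[2])/d[2]
def disc(c,E,u,v,z,r,thr=None):
    "pale low-saturation top face near (u,v): hull ellipse centre at height z, and its diameter"
    hsv=cv2.cvtColor(c["frame"],cv2.COLOR_BGR2HSV); m=np.zeros(hsv.shape[:2],np.uint8)
    x0,y0=int(u-r),int(v-r); roi=hsv[y0:y0+2*r,x0:x0+2*r]
    t,_=cv2.threshold(np.ascontiguousarray(roi[...,2]),0,255,cv2.THRESH_OTSU)
    m[y0:y0+2*r,x0:x0+2*r]=((roi[...,2]>(thr or t))&(roi[...,1]<70))*255
    cs,_=cv2.findContours(m,cv2.RETR_EXTERNAL,cv2.CHAIN_APPROX_NONE)
    h=cv2.convexHull(max(cs,key=cv2.contourArea)); M=cv2.moments(h)
    cu,cv_=M["m10"]/M["m00"],M["m01"]/M["m00"]
    P=ray(c,E,cu,cv_,z); dep=np.linalg.norm(P-E[:3,3])
    return P,(cu,cv_),2*np.sqrt((M["m00"]+cv2.arcLength(h,True)/2)/np.pi)*dep/c["fx"]
E
python3 - <<'E'
from h import *
T=dict(np.load("pics/top0.npz")); S=dict(np.load("pics/scene0.npz"))
L=dict(S=(459,274,.028,10,236,183),M=(211,259,.042,11,401,164),L=(384,256,.054,14,287,175),XL=(300,243,.068,17,344,169),
 A=(416,157,.012,22,268,245),B=(371,163,.012,22,304,237),C=(327,169,.012,22,339,229),D=(282,175,.012,22,373,221))
for k,(u,v,z,r,us,vs) in L.items():
    p,c,d=disc(T,T["extrinsics"],u,v,z,r); 
    q,c2,d2=disc(S,S["extrinsics"],us,vs,z,9 if z!=.012 else 15) 
    print(k,np.round(p*1e3,1),np.round(c,1),round(d*1e3,1),"| scene",np.round(q*1e3,1),round(d2*1e3,1), "dz",round((ray(T,T["extrinsics"],*c,0)*0+ (T["extrinsics"][:3,:3]@np.array([(c[0]-T["cx"])/T["fx"],(c[1]-T["cy"])/T["fy"],1])*T["depth"][int(c[1]),int(c[0])]+T["extrinsics"][:3,3]))[2],3))
for n,(u,v) in dict(T1=(249,254),T2=(336,295)).items(): print(n,np.round(ray(T,T["extrinsics"],u,v,.068)*1e3))
print("flask",np.round(ray(T,T["extrinsics"],225,178,.068)*1e3))
E
```

```text
S [ 422.1 -200.2   28. ] [459.1 273.9] 38.9 | scene [ 428.3 -197.3   28. ] 50.5 dz 0.03
M [442.3 218.8  42. ] [210.  258.4] 25.9 | scene [437.8 215.1  42. ] 52.7 dz 0.044
L [451.5 -73.   54. ] [384.1 255.4] 31.2 | scene [448.9 -73.8  54. ] 48.6 dz 0.056
XL [469.3  64.3  68. ] [299.7 243.3] 37.1 | scene [465.6  62.3  68. ] 29.9 dz 0.071
A [ 624.2 -132.7   12. ] [415.3 157.4] 57.2 | scene [ 622.9 -135.    12. ] 50.3 dz 0.013
B [613.3 -53.5  12. ] [370.7 163.3] 56.4 | scene [611.6 -55.7  12. ] 49.5 dz 0.013
C [602.5  25.8  12. ] [326.1 169. ] 56.0 | scene [601.3  23.4  12. ] 48.9 dz 0.014
D [592.  105.2  12. ] [281.8 174.6] 55.8 | scene [590.2 103.   12. ] 48.9 dz 0.011
T1 [451. 147.  68.]
T2 [388.   5.  68.]
flask [576. 191.  68.]
```

```bash
python3 -m handwheel '[[[1,-5,-3.4,0,0,0,9.5],[1,-10,-6.8,0,0,0,19],[1,-15,-10.2,0,0,0,28.5],[1,-20.6,-13.7,0,0,0,38],[1,-26,-17.1,0,0,0,47.5],[1,-31,-20.5,0,0,0,57],[1,-36.1,-23.9,0,0,0,65.9],[1,-36.1,-23.9,0,0,0,65.9],[1,-36.1,-23.9,0,0,0,65.9]]]'
cat >> h.py <<'E'
from scipy.spatial.transform import Rotation as R
from bench import status, camera
CAP=dict(S=(422.1,-200.2),M=(442.3,218.8),L=(451.5,-73),XL=(469.3,64.3))
PAD=dict(A=(624.2,-132.7),B=(613.3,-53.5),C=(602.5,25.8),D=(592,105.2))
def tool():
    o=status.get_obs(); w,x,y,z=o["eef_rot"]; E=np.eye(4); E[:3,:3]=R.from_quat([x,y,z,w]).as_matrix(); E[:3,3]=o["eef_pos"]; return E,o
def go(x,y,z):
    "shift in tool cm to put the TCP at x,y,z (mm), turn to point down with y across the row"
    E,o=tool(); s=E[:3,:3].T@(np.array([x,y,z])/1e3-E[:3,3])*100
    yy=np.array([.991,.134,0]); G=np.c_[[-.134,.991,0],yy,[0,0,-1]]
    t=np.degrees(R.from_matrix(E[:3,:3].T@G).as_rotvec())
    print("t",round(o["time_s"],2),"tcp",np.round(E[:3,3]*1e3,1),"shift",np.round(s,2),"turn",np.round(t,1),"F",np.round(o["wrist_force"],1),"op",round(o["opening"],3),"gf",round(o["grasp_force"],1))
def wrist(name=None):
    E,o=tool(); c=camera("wrist"); 
    if name: cv2.imwrite(name,c["frame"])
    return c,E@c["hand_eye"]
def proj(c,E,p):
    q=np.linalg.inv(E)@np.r_[p,1]; return c["fx"]*q[0]/q[2]+c["cx"],c["fy"]*q[1]/q[2]+c["cy"]
E
python3 - <<'E'
from h import *
c,E=wrist("pics/w1.png"); print(np.round(E,3).tolist(),c["fx"]); print("M px",proj(c,E,[.4423,.2188,.042])); go(442.3,218.8,100)
print(np.round(tool()[1]["q"],2))
E
```

```text
time_s: 1.23
eef_pos: [0.441, 0.2197, 0.2308]
eef_rot: [-0.001, 0.659, 0.752, -0.0]
wrist_force: [-0.5, 0.0, -0.4]
opening: 1.001
grasp_force: 0.0
[[0.991, 0.127, 0.039, 0.432], [0.133, -0.95, -0.284, 0.293], [0.0, 0.287, -0.958, 0.374], [0.0, 0.0, 0.0, 1.0]] 337.4154411920466
M px (np.float64(320.9949755934389), np.float64(175.2525159439844))
t 1.27 tcp [440.7 220.4 230.9] shift [-0.18  0.15 13.09] turn [-0.1 -0.  -0. ] F [ 0.5 -0.2  0.3] op 1.003 gf 0.0
[ 0.22 -0.01  1.81  0.    1.34  0.09]
```

View pics/w1.png

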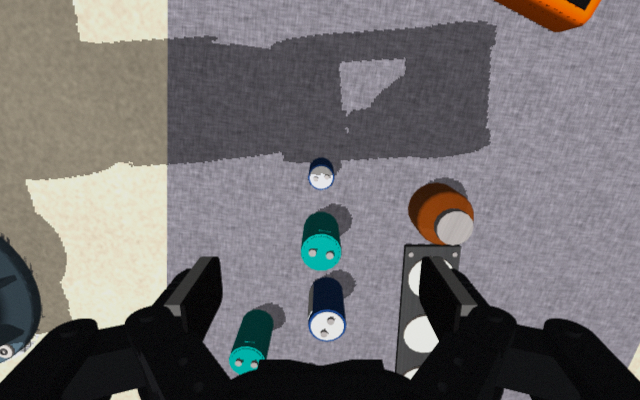

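The wrist view shows M at about (321,177), where my estimate predicted (321,175). The path down is clear, with turquoise T1 at (322,250), 70 mm away. I'll refine M with the wrist camera and descend.

```bash
python3 - <<'E'
from h import *
c,E=wrist()
for n,h in (("M",.042),("XL",.068)):
    u,v=proj(c,E,[*(np.array(CAP[n])/1e3),h]); p,q,d=disc(c,E,u,v,h,20); print(n,np.round(p*1e3,1),np.round(q,1),round(d*1e3,1))
for n in "D": 
    u,v=proj(c,E,[*(np.array(PAD[n])/1e3),.012]);print(n,u,v)
E
python3 -m handwheel '[[[1,-0.1,0.1,5],[1,-0.1,0.1,9]]]' | head -1; python3 -m handwheel '[[[1,0,0,0,0,0,0]]]'
```

```text
M [441.2 215.2  42. ] [319.6 179.3] 39.7
XL [466.4  61.1  68. ] [323.7 327.4] 47.0
D 431.63229479739044 278.1128692709152
time_s: 1.45
eef_pos: [0.4406, 0.221, 0.2312]
eef_rot: [-0.0, 0.658, 0.753, -0.0]
wrist_force: [-0.2, -0.4, 0.6]
opening: 0.999
grasp_force: 0.0invalid input at $[0][0]: expected 7 numbers
```

```bash
python3 - <<'E'
from h import *
c,E=wrist()
for n,h in (("M",.042),("XL",.068)):
  for t in (150,180,200):
    u,v=proj(c,E,[*(np.array(CAP[n])/1e3),h]); p,q,d=disc(c,E,u,v,h,20,t); print(n,t,np.round(p*1e3,1),np.round(q,1),round(d*1e3,1))
E
python3 -m handwheel '[[[1,-0.2,0.1,5,0,0,0],[1,-0.2,0.1,9,0,0,0],[1,-0.2,0.1,9,0,0,0]]]'
python3 - <<'E'
from h import *
c,E=wrist("pics/w2.png")
for t in (150,180,200):
    u,v=proj(c,E,[*(np.array(CAP["M"])/1e3),.042]); p,q,d=disc(c,E,u,v,.042,30,t); print(t,np.round(p*1e3,1),np.round(q,1),round(d*1e3,1))
go(442,217,10)
E
```

```text
M 150 [442.  215.4  42. ] [320.3 179.6] 23.8
M 180 [443.  214.5  42. ] [321.1 180.6] 20.5
M 200 [443.  214.6  42. ] [321.2 180.5] 20.4
XL 150 [471.7  61.1  68. ] [328.3 328.2] 38.4
XL 180 [469.6  62.9  68. ] [326.5 326.6] 35.3
XL 200 [469.5  63.   68. ] [326.5 326.5] 34.7
time_s: 1.88
eef_pos: [0.4398, 0.2179, 0.1385]
eef_rot: [-0.002, 0.658, 0.753, -0.003]
wrist_force: [0.1, 0.2, -0.7]
opening: 1.0
grasp_force: 0.0
150 [442.8 211.7  42. ] [323.5 209.5] 41.3
180 [443.7 208.3  42. ] [324.  213.9] 9.6
200 [443.7 208.3  42. ] [324.  213.9] 9.6
t 1.93 tcp [441.7 218.3 140.8] shift [-0.13  0.05 13.08] turn [-0.2  0.  -0. ] F [0.6 0.4 1.3] op 1.0 gf 0.0
```

View pics/w2.png

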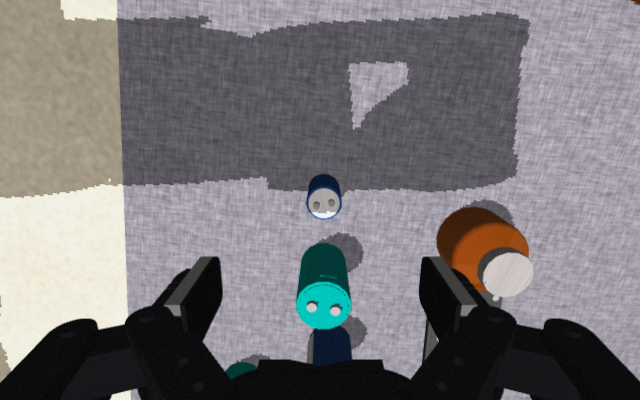

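The lower wrist view shows M's top centred near (324,203), half in shadow, with clear space for the fingers on both sides.

```bash
python3 - <<'E'
from h import *
c,E=wrist(); print(np.round(ray(c,E,324,203,.042)*1e3,1)); p=np.array([.442,.217,.0])
print(proj(c,E,[.442,.217,.042]))
d=c["depth"]; print(d[203,324], (E@np.r_[np.array([(324-c["cx"])/c["fx"],(203-c["cy"])/c["fy"],1])*d[203,324],1])[:3])
go(442,217,5)
E
```

```text
[444.9 216.5  42. ]
(np.float64(320.2177483430292), np.float64(201.86665017648662))
0.25241113 [0.4448983  0.21668568 0.0426028 ]
t 1.98 tcp [443.  218.5 142.3] shift [-0.13 -0.13 13.73] turn [ 0. -0. -0.] F [0.5 0.3 0.7] op 0.997 gf 0.0
```

```bash
python3 -m handwheel '[[[1,-0.1,0.1,6,0,0,0],[1,-0.1,0.1,11,0,0,0],[1,-0.1,0.1,13.3,0,0,0],[1,-0.1,0.1,13.3,0,0,0],[0,-0.1,0.1,13.3,0,0,0],[-1,-0.1,0.1,13.3,0,0,0],[-1,-0.1,0.1,13.3,0,0,0],[-1,-0.1,0.1,13.3,0,0,0],[-1,-0.1,0.1,13.3,0,0,0],[-1,-0.1,0.1,13.3,0,0,0]]]'
python3 -m handwheel '[[[-1,0,0,0,0,0,0],[-1,0,0,0,0,0,0],[-1,0,0,0,0,0,0]]]'
```

```text
time_s: 3.22
eef_pos: [0.4447, 0.2172, 0.0095]
eef_rot: [0.0, 0.659, 0.753, 0.001]
wrist_force: [-1.8, -0.1, 8.5]
opening: 0.3
grasp_force: 58.6
time_s: 3.6
eef_pos: [0.4447, 0.2172, 0.0095]
eef_rot: [0.0, 0.659, 0.753, 0.001]
wrist_force: [-2.4, -0.3, 7.4]
opening: 0.299
grasp_force: 58.6
```

```bash
python3 -m handwheel '[[[-1,0,0,-2,0,0,0],[-1,0,0,-6,0,0,0],[-1,0,0,-11,0,0,0],[-1,-3,1.4,-13,0,0,0],[-1,-7,3.2,-13,0,0,0],[-1,-11,5,-13,0,0,0],[-1,-15.5,7,-13,0,0,0],[-1,-20,9,-13,0,0,0],[-1,-24,11,-13,0,0,0],[-1,-27,12.5,-13,0,0,0]]]'
python3 -m handwheel '[[[-1,-2.2,0.7,0,0,0,0],[-1,-2.2,0.7,0,0,0,0],[-1,-2.2,0.7,0,0,0,0]]]'
python3 - <<'E'
from h import *
c,E=wrist("pics/w3.png"); go(612.7,-54.5,21)
for n in "ABCD": print(n,np.round(proj(c,E,[*(np.array(PAD[n])/1e3),.012])))
t=camera("top"); cv2.imwrite("pics/t3.png",t["frame"][60:320,150:550])
E
```

```text
time_s: 4.85
eef_pos: [0.6044, -0.0359, 0.1385]
eef_rot: [0.0, 0.659, 0.752, 0.0]
wrist_force: [0.4, 0.5, -0.8]
opening: 0.302
grasp_force: 58.9
time_s: 5.22
eef_pos: [0.6127, -0.054, 0.138]
eef_rot: [-0.001, 0.658, 0.753, -0.0]
wrist_force: [0.3, 1.0, -0.9]
opening: 0.298
grasp_force: 59.0
t 5.28 tcp [612.7 -53.8 138.1] shift [-0.08  0.   11.71] turn [-0. -0. -0.] F [-0.9  0.6 -0.8] op 0.298 gf 59.0
A [321. 277.]
B [321. 190.]
C [320.  88.]
D [321. -34.]
```

View pics/w3.png

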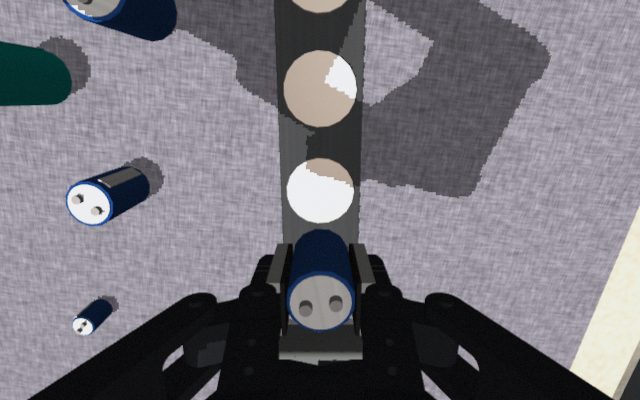

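The wrist view shows pads B at (320,190) and C at (320,88), within 1–2 px of prediction. The held cap M is upright, with its top centred near (321,301).

```bash
python3 - <<'E'
from h import *
c,E=wrist(); T,o=tool(); p=ray(c,E,321,301,.1706); print(np.round((p)*1e3,1), "in tool cm",np.round(T[:3,:3].T@(p-T[:3,3])*100,2))
for (u,v),n in (((320,190),"B"),((320.5,88),"C")): print(n,np.round(ray(c,E,u,v,.012)*1e3,1))
for n,h in (("L",.054),("S",.028)): print(n,np.round(proj(c,E,[*(np.array(CAP[n])/1e3),h])))
print(np.round(ray(c,E,89.5,202.5,.054)*1e3,1),np.round(ray(c,E,83,326,.028)*1e3,1))
E
```

```text
[613.3 -53.3 170.6] in tool cm [ 0.04  0.04 -3.23]
B [613.  -53.1  12. ]
C [602.6  26.2  12. ]
L [ 89. 203.]
S [ 83. 326.]
[451.9 -72.6  54. ] [ 422.  -199.7   28. ]
```

```bash
python3 -m handwheel '[[[-1,0,0,4,0,0,0],[-1,0,0,8,0,0,0],[-1,0,0,10.5,0,0,0],[-1,0,0,11.4,0,0,0],[-1,0,0,11.6,0,0,0],[-1,0,0,11.7,0,0,0],[-1,0,0,11.7,0,0,0]]]'
```

```text
time_s: 6.25
eef_pos: [0.6142, -0.0551, 0.0225]
eef_rot: [0.001, 0.659, 0.753, 0.0]
wrist_force: [-0.2, 0.1, -0.2]
opening: 0.296
grasp_force: 59.0
```

```bash
python3 -m handwheel '[[[-1,0,0,0.08,0,0,0],[-1,0,0,0.12,0,0,0],[-1,0,0,0.12,0,0,0]]]'; python3 -m handwheel '[[[-0.2,0,0,0,0,0,0],[0.2,0,0,0,0,0,0],[0.4,0,0,0,0,0,0],[0.4,0,0,0,0,0,0],[0.4,0,0,-2,0,0,0],[0.4,0,0,-6,0,0,0],[0.6,0,0,-11,0,0,0],[1,0,0,-15,0,0,0],[1,0,0,-15,0,0,0]]]'
python3 - <<'E'
from h import *
go(451.7,-72.8,200)
t=camera("top"); cv2.imwrite("pics/t4.png",t["frame"][60:320,150:550])
c,E=wrist("pics/w4.png"); print(proj(c,E,[.6132,-.0532,.054]))
E
```

```text
time_s: 6.62
eef_pos: [0.6141, -0.0551, 0.0216]
eef_rot: [0.001, 0.659, 0.752, 0.0]
wrist_force: [-2.4, -1.7, 6.3]
opening: 0.3
grasp_force: 59.5
time_s: 7.75
eef_pos: [0.6164, -0.0557, 0.1764]
eef_rot: [0.005, 0.659, 0.753, 0.002]
wrist_force: [0.6, 0.3, 0.3]
opening: 1.003
grasp_force: 0.0
t 7.75 tcp [616.4 -55.7 176.4] shift [  0.48 -16.53  -2.51] turn [ 0.5  0.2 -0.1] F [0.6 0.3 0.3] op 1.003 gf 0.0
(np.float64(317.11087782825365), np.float64(189.68230005673146))
```

View pics/w4.png

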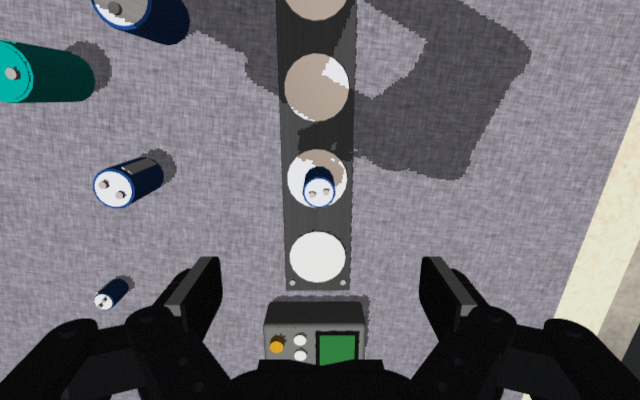

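M stands centred on pad B: its top is at (319,191), against (317,190) predicted. Next is L.

```bash
python3 -m handwheel '[[[1,0.1,-4,0,0,0,0],[1,0.2,-9,0,0,0,0],[1,0.3,-13.5,0,0,0,0],[1,0.3,-16.3,0,0,0,0],[1,0.3,-16.3,3,0,0,0],[1,0.3,-16.3,7,0,0,0],[1,0.3,-16.3,7,0,0,0],[1,0.3,-16.3,7,0,0,0]]]'
python3 - <<'E'
from h import *
go(451.7,-72.8,12); go(451.7,-72.8,12)
E
```

```text
time_s: 8.85
eef_pos: [0.4516, -0.0736, 0.1006]
eef_rot: [-0.0, 0.659, 0.752, -0.0]
wrist_force: [-0.6, 0.0, 0.4]
opening: 0.995
grasp_force: 0.0
t 8.85 tcp [451.6 -73.6 100.6] shift [0.07 0.03 8.86] turn [-0.  -0.  -0.1] F [-0.6  0.   0.4] op 0.995 gf 0.0
t 8.85 tcp [451.6 -73.6 100.6] shift [0.07 0.03 8.86] turn [-0.  -0.  -0.1] F [-0.6  0.   0.4] op 0.995 gf 0.0
```

```bash
python3 -m handwheel '[[[1,0.05,0,4,0,0,0],[1,0.05,0,7.5,0,0,0],[1,0.05,0,8.9,0,0,0],[1,0.05,0,8.9,0,0,0],[0,0.05,0,8.9,0,0,0],[-1,0.05,0,8.9,0,0,0],[-1,0.05,0,8.9,0,0,0],[-1,0.05,0,8.9,0,0,0],[-1,0.05,0,8.9,0,0,0],[-1,0.05,0,8.9,0,0,0]]]'
python3 -m handwheel '[[[-1,0,0,0,0,0,0],[-1,0,0,0,0,0,0],[-1,0,0,0,0,0,0]]]'
python3 - <<'E'
from h import *
go(602.4,26.2,24)
E
```

```text
time_s: 10.1
eef_pos: [0.4521, -0.0733, 0.0121]
eef_rot: [0.001, 0.659, 0.752, 0.0]
wrist_force: [-1.4, 0.4, 7.9]
opening: 0.377
grasp_force: 59.1
time_s: 10.48
eef_pos: [0.4521, -0.0733, 0.0121]
eef_rot: [0.001, 0.659, 0.753, 0.0]
wrist_force: [-1.6, -0.2, 6.7]
opening: 0.382
grasp_force: 59.1
t 10.47 tcp [452.1 -73.3  12.1] shift [ 7.87 16.22 -1.17] turn [ 0.1  0.  -0.1] F [-1.6 -0.2  6.7] op 0.382 gf 59.1
```

```bash
python3 -m handwheel '[[[-1,0,0,-2,0,0,0],[-1,0,0,-6,0,0,0],[-1,0,0,-10,0,0,0],[-1,1.5,3,-12,0,0,0],[-1,3.5,7,-12,0,0,0],[-1,5.5,11.3,-12,0,0,0],[-1,7.2,14.8,-12,0,0,0],[-1,7.85,16.2,-12,0,0,0],[-1,7.85,16.2,-12,0,0,0],[-1,7.85,16.2,-12,0,0,0]]]'
python3 - <<'E'
from h import *
c,E=wrist("pics/w5.png"); T,o=tool(); go(602.4,26.2,24)
t=camera("top"); print(proj(t,t["extrinsics"],[*T[:2,3],T[2,3]+.042]))
print("held top at",proj(c,E,[*T[:2,3],T[2,3]+.042]),"C",proj(c,E,[.6025,.026,.012]),"D",proj(c,E,[.592,.1055,.012]))
E
```

```text
time_s: 11.72
eef_pos: [0.6004, 0.0256, 0.1308]
eef_rot: [-0.0, 0.659, 0.752, -0.001]
wrist_force: [0.2, 0.0, -1.3]
opening: 0.387
grasp_force: 59.8
t 11.78 tcp [600.5  25.5 130.9] shift [ 0.04  0.21 10.69] turn [-0.1 -0.  -0.1] F [-0.9  0.4 -1. ] op 0.386 gf 59.8
(np.float64(321.1485459806021), np.float64(148.8069788180332))
held top at (np.float64(319.6691015732618), np.float64(318.397459294101)) C (np.float64(322.4819507904552), np.float64(192.88293892228936)) D (np.float64(322.837923670261), np.float64(88.03448915830427))
```

View pics/w5.png

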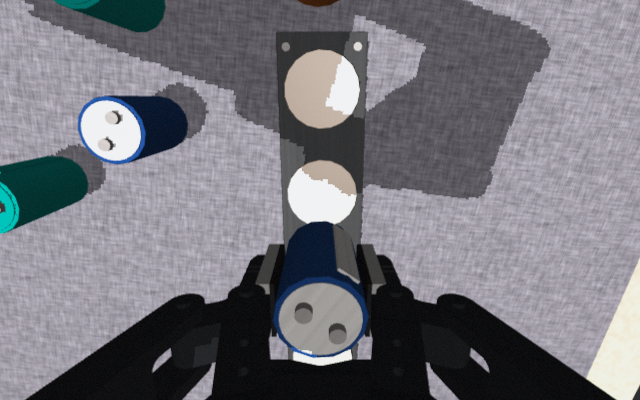

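L is held upright with its top at (320,316), as predicted. Pad C is at (321,192) and D at (321,89). I'll lower it with a 1.5 mm correction.

```bash
python3 -m handwheel '[[[-1,0,0.15,4,0,0,0],[-1,0,0.15,8,0,0,0],[-1,0,0.15,10,0,0,0],[-1,0,0.15,10.5,0,0,0],[-1,0,0.15,10.75,0,0,0],[-1,0,0.15,10.83,0,0,0],[-1,0,0.15,10.83,0,0,0]]]'; python3 -m handwheel '[[[0,0,0,0,0,0,0],[0.3,0,0,0,0,0,0],[0.6,0,0,0,0,0,0],[0.6,0,0,0,0,0,0],[0.6,0,0,-2,0,0,0],[0.6,0,0,-6,0,0,0],[0.6,0,0,-11,0,0,0],[1,0,0,-15,0,0,0],[1,0,0,-15,0,0,0],[1,0,0,-15,0,0,0]]]'
python3 - <<'E'
from h import *
go(469.3,64,175)
c,E=wrist("pics/w6.png"); print("L",proj(c,E,[.6025,.026,.066]),"M",proj(c,E,[.6132,-.0532,.054]),"XL",proj(c,E,[.4693,.064,.068]))
E
```

```text
time_s: 12.7
eef_pos: [0.6042, 0.0262, 0.0242]
eef_rot: [0.001, 0.659, 0.753, 0.001]
wrist_force: [-0.2, 0.4, 3.2]
opening: 0.381
grasp_force: 59.8
time_s: 13.95
eef_pos: [0.6029, 0.0265, 0.1734]
eef_rot: [0.0, 0.659, 0.752, 0.0]
wrist_force: [-0.5, -0.6, -0.2]
opening: 0.997
grasp_force: 0.0
t 13.95 tcp [602.9  26.5 173.4] shift [  5.49 -12.74  -0.17] turn [ 0.   0.  -0.1] F [-0.5 -0.6 -0.2] op 0.997 gf 0.0
L (np.float64(318.99108079583016), np.float64(197.47517577777506)) M (np.float64(319.2072504186365), np.float64(281.19686668073643)) XL (np.float64(142.3152429161456), np.float64(124.55383763798547))
```

View pics/w6.png

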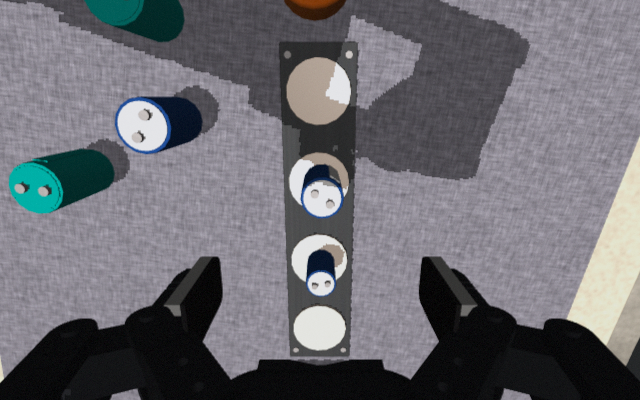

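L is on pad C at (322,196), against (319,197) predicted, so within 2 mm. XL at (142,125) matches its estimate.

```bash
python3 -m handwheel '[[[1,1.5,-3.5,0,0,0,0],[1,3.5,-8.5,0,0,0,0],[1,5.5,-12.7,0,0,0,0],[1,5.5,-12.7,2,0,0,0],[1,5.5,-12.7,6,0,0,0],[1,5.5,-12.7,6,0,0,0],[1,5.5,-12.7,6,0,0,0]]]'
python3 - <<'E'
from h import *
go(469.3,64,20)
E
```

```text
time_s: 14.88
eef_pos: [0.4699, 0.0641, 0.1131]
eef_rot: [-0.0, 0.659, 0.752, -0.0]
wrist_force: [-0.1, 0.0, 0.4]
opening: 1.005
grasp_force: 0.0
t 14.88 tcp [469.9  64.1 113.1] shift [-0.   -0.05  9.31] turn [-0.  -0.  -0.1] F [-0.1  0.   0.4] op 1.005 gf 0.0
```

```bash
python3 -m handwheel '[[[1,0,-0.05,4,0,0,0],[1,0,-0.05,8,0,0,0],[1,0,-0.05,9.3,0,0,0],[1,0,-0.05,9.3,0,0,0],[0,0,-0.05,9.3,0,0,0],[-1,0,-0.05,9.3,0,0,0],[-1,0,-0.05,9.3,0,0,0],[-1,0,-0.05,9.3,0,0,0],[-1,0,-0.05,9.3,0,0,0],[-1,0,-0.05,9.3,0,0,0]]]'
python3 -m handwheel '[[[-1,0,0,0,0,0,0],[-1,0,0,0,0,0,0],[-1,0,0,0,0,0,0]]]'
python3 - <<'E'
from h import *
go(591.8,105.5,32)
E
```

```text
time_s: 16.12
eef_pos: [0.4702, 0.064, 0.0211]
eef_rot: [0.001, 0.659, 0.753, 0.0]
wrist_force: [-1.8, 0.2, 6.6]
opening: 0.467
grasp_force: 59.8
time_s: 16.5
eef_pos: [0.4703, 0.064, 0.0211]
eef_rot: [0.001, 0.659, 0.753, 0.0]
wrist_force: [-1.3, 0.4, 6.4]
opening: 0.464
grasp_force: 59.8
t 16.5 tcp [470.3  64.   21.1] shift [ 2.5  12.6  -1.07] turn [ 0.1  0.  -0.1] F [-1.3  0.4  6.4] op 0.464 gf 59.8
```

```bash
python3 -m handwheel '[[[-1,0,0,-2,0,0,0],[-1,0,0,-6,0,0,0],[-1,0,0,-10,0,0,0],[-1,0.5,2.5,-12,0,0,0],[-1,1.2,6,-12,0,0,0],[-1,2,10,-12,0,0,0],[-1,2.5,12.6,-12,0,0,0],[-1,2.5,12.6,-12,0,0,0],[-1,2.5,12.6,-12,0,0,0]]]'
python3 - <<'E'
from h import *
c,E=wrist("pics/w7.png"); T,o=tool(); go(591.8,105.5,33)
print("held top at",proj(c,E,[*T[:2,3],T[2,3]+.047]),"D",proj(c,E,[.592,.1055,.012]))
E
```

```text
time_s: 17.62
eef_pos: [0.5899, 0.1054, 0.1394]
eef_rot: [-0.001, 0.659, 0.753, -0.001]
wrist_force: [0.1, 0.2, -0.7]
opening: 0.468
grasp_force: 61.1
t 17.68 tcp [589.8 105.4 139.5] shift [-1.000e-02  2.200e-01  1.065e+01] turn [-0.1 -0.  -0.1] F [-0.2 -0.6 -1.9] op 0.462 gf 61.1
held top at (np.float64(319.10820215056447), np.float64(327.58204063932203)) D (np.float64(322.4328848471699), np.float64(190.4820766602005))
```

View pics/w7.png

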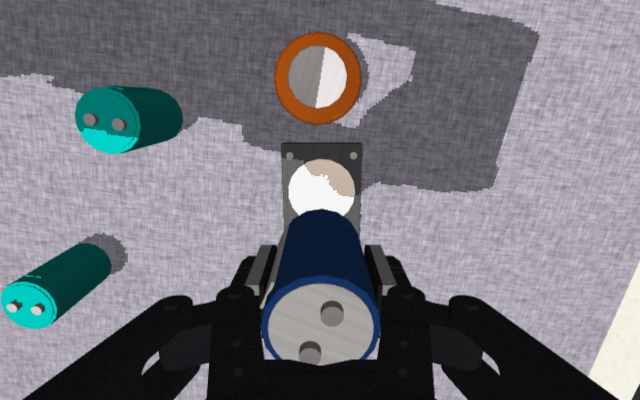

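XL is held upright, top at about (320,327). Pad D is at (321,190), with the flask at (318,78) clear of the fingers.

```bash
python3 -m handwheel '[[[-1,0,0.05,4,0,0,0],[-1,0,0.05,8,0,0,0],[-1,0,0.05,10,0,0,0],[-1,0,0.05,10.5,0,0,0],[-1,0,0.05,10.75,0,0,0],[-1,0,0.05,10.83,0,0,0],[-1,0,0.05,10.83,0,0,0]]]'; python3 -m handwheel '[[[0,0,0,0,0,0,0],[0.5,0,0,0,0,0,0],[0.7,0,0,0,0,0,0],[0.7,0,0,0,0,0,0],[0.7,0,0,-2,0,0,0],[0.7,0,0,-6,0,0,0],[0.7,0,0,-11,0,0,0],[1,0,0,-15,0,0,0],[1,0,0,-15,0,0,0],[1,0,0,-15,0,0,0]]]'
python3 - <<'E'
from h import *
go(422.1,-200,185)
E
```

```text
time_s: 18.55
eef_pos: [0.5925, 0.1055, 0.0331]
eef_rot: [0.001, 0.659, 0.753, 0.001]
wrist_force: [-2.3, -0.5, 5.9]
opening: 0.472
grasp_force: 61.2
time_s: 19.8
eef_pos: [0.5913, 0.1056, 0.182]
eef_rot: [0.0, 0.659, 0.752, 0.0]
wrist_force: [-0.4, 1.2, -1.2]
opening: 0.999
grasp_force: 0.0
t 19.8 tcp [591.3 105.6 182. ] shift [-28.05 -20.82  -0.31] turn [ 0.   0.  -0.1] F [-0.4  1.2 -1.2] op 0.999 gf 0.0
```

```bash
python3 -m handwheel '[[[1,-3.5,-2.6,0,0,0,0],[1,-8,-6,0,0,0,0],[1,-12.5,-9.3,0,0,0,0],[1,-17,-12.6,0,0,0,0],[1,-21.5,-16,0,0,0,0],[1,-25.5,-19,0,0,0,0],[1,-28,-20.8,0,0,0,0],[1,-28,-20.8,4,0,0,0],[1,-28,-20.8,7,0,0,0],[1,-28,-20.8,7,0,0,0]]]'
python3 - <<'E'
from h import *
go(422.1,-200,3)
c,E=wrist("pics/w8.png"); u,v=proj(c,E,[.4221,-.2,.028]); print(u,v)
for t in (150,180): p,q,d=disc(c,E,u,v,.028,14,t); print(np.round(p*1e3,1),np.round(q,1),round(d*1e3,1))
t=camera("top")
for n,k,h in (("B",.054,.054),("C",.066,.066),("D",.080,.08)):
    u,v=proj(t,t["extrinsics"],[*(np.array(PAD[n])/1e3),h]); print(n,np.round((u,v),1))
cv2.imwrite("pics/t8.png",cv2.resize(t["frame"][120:220,220:480],None,fx=3,fy=3))
E
```

```text
time_s: 21.05
eef_pos: [0.4197, -0.1976, 0.1083]
eef_rot: [-0.004, 0.659, 0.752, -0.0]
wrist_force: [0.4, 0.4, 0.4]
opening: 1.002
grasp_force: 0.0
t 21.05 tcp [ 419.7 -197.6  108.3] shift [-0.34  0.26 10.53] turn [-0.3 -0.3 -0.1] F [0.4 0.4 0.4] op 1.002 gf 0.0
323.1444127009835 212.34415574814977
[ 421.3 -200.6   28. ] [321.9 213. ] 17.3
[ 421.2 -200.4   28. ] [321.8 212.7] 16.9
B [372.2 158.2]
C [324.7 162.9]
D [275.5 167.3]
```

View pics/w8.png

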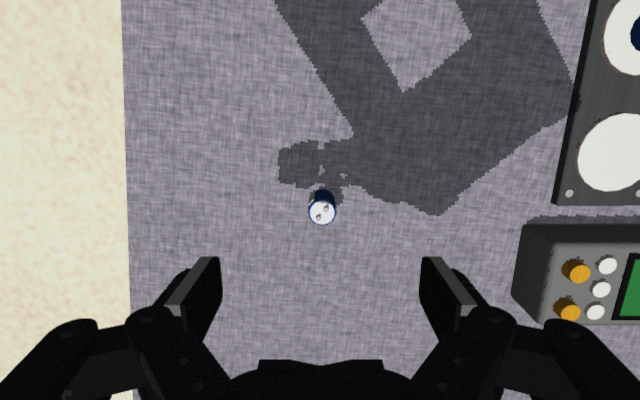

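View pics/t8.png

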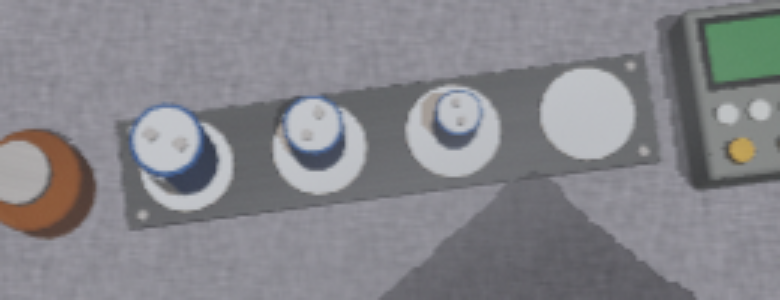

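M, L and XL stand centred on B, C and D: their tops in the top view are within about 1 px of the predictions. S is at (322,212) with free space around it.

```bash
python3 -m handwheel '[[[1,0,0,5,0,0,0],[1,0,0,7,0,0,0],[1,0,0,7,0,0,0],[1,0,0,7,0,0,0]]]'
python3 - <<'E'
from h import *
go(421.7,-200.3,4); camera("top"); go(421.7,-200.3,4)
E
```

```text
time_s: 21.65
eef_pos: [0.4236, -0.2003, 0.0431]
eef_rot: [0.001, 0.659, 0.753, 0.0]
wrist_force: [0.8, -0.1, 0.0]
opening: 1.002
grasp_force: 0.0
t 21.65 tcp [ 423.6 -200.3   43.1] shift [ 0.04 -0.19  3.91] turn [ 0.1  0.1 -0.1] F [ 0.8 -0.1  0. ] op 1.002 gf 0.0
t 21.7 tcp [ 423.7 -200.5   43.3] shift [ 0.05 -0.2   3.93] turn [ 0.1  0.1 -0.1] F [ 0.7 -0.6 -0.1] op 1.002 gf 0.0
```

```bash
python3 -m handwheel '[[[1,0,-0.15,2,0,0,0],[1,0,-0.15,3.7,0,0,0],[1,0,-0.15,3.85,0,0,0],[0.2,0,-0.15,3.85,0,0,0],[-0.3,0,-0.15,3.85,0,0,0],[-0.7,0,-0.15,3.85,0,0,0],[-1,0,-0.15,3.85,0,0,0],[-1,0,-0.15,3.85,0,0,0],[-1,0,-0.15,3.85,0,0,0],[-1,0,-0.15,3.85,0,0,0]]]'
python3 -m handwheel '[[[-1,0,0,0,0,0,0],[-1,0,0,0,0,0,0],[-1,0,0,0,0,0,0]]]'
python3 - <<'E'
from h import *
go(624.3,-132.6,16)
E
```

```text
time_s: 22.95
eef_pos: [0.4212, -0.1999, 0.0036]
eef_rot: [0.0, 0.659, 0.752, 0.0]
wrist_force: [-0.1, 1.4, 5.9]
opening: 0.211
grasp_force: 58.4
time_s: 23.32
eef_pos: [0.4212, -0.1999, 0.0036]
eef_rot: [0.0, 0.659, 0.752, 0.0]
wrist_force: [-0.7, 1.1, 6.1]
opening: 0.212
grasp_force: 58.4
t 23.32 tcp [ 421.2 -199.9    3.6] shift [ 3.98 21.02 -1.23] turn [ 0.   0.  -0.1] F [-0.7  1.1  6.1] op 0.212 gf 58.4
```

```bash
python3 -m handwheel '[[[-1,0,0,-2,0,0,0],[-1,0,0,-6,0,0,0],[-1,0,0,-11,0,0,0],[-1,0.6,3,-13,0,0,0],[-1,1.4,7.4,-13,0,0,0],[-1,2.3,12,-13,0,0,0],[-1,3.1,16.5,-13,0,0,0],[-1,4,21,-13,0,0,0],[-1,4,21,-13,0,0,0],[-1,4,21,-13,0,0,0]]]'
python3 -m handwheel '[[[-1,0,0,0,0,0,0],[-1,0,0,0,0,0,0]]]' | head -2
python3 - <<'E'
from h import *
c,E=wrist("pics/w9.png"); T,o=tool(); go(624.3,-132.6,15.8)
print("held top at",proj(c,E,[*T[:2,3],T[2,3]+.0244]),"A",proj(c,E,[.6243,-.1326,.012]))
E
```

```text
time_s: 24.58
eef_pos: [0.6229, -0.132, 0.1323]
eef_rot: [-0.001, 0.658, 0.753, -0.0]
wrist_force: [-0.3, -0.6, -0.5]
opening: 0.216
grasp_force: 58.8
time_s: 24.82
eef_pos: [0.6231, -0.1328, 0.1332]
t 24.88 tcp [ 623.2 -132.7  133.3] shift [ 0.    0.1  11.75] turn [ 0.   0.  -0.1] F [ 0.7  0.3 -0.4] op 0.21 gf 58.8
held top at (np.float64(320.09341344787595), np.float64(290.39609985424164)) A (np.float64(321.18658463056653), np.float64(192.18046798167921))
```

View pics/w9.png

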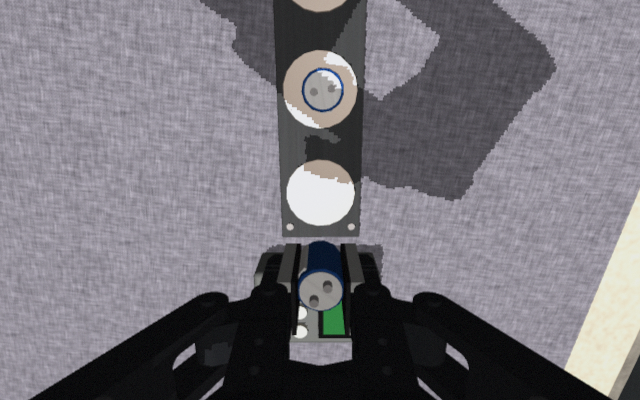

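S is held upright, top at (320,289). Pad A is at (320,192) and M is centred on pad B. Lowering now.

```bash
python3 -m handwheel '[[[-1,0,0.05,4,0,0,0],[-1,0,0.05,8,0,0,0],[-1,0,0.05,10.8,0,0,0],[-1,0,0.05,11.5,0,0,0],[-1,0,0.05,11.75,0,0,0],[-1,0,0.05,11.82,0,0,0],[-1,0,0.05,11.82,0,0,0]]]'; python3 -m handwheel '[[[-0.3,0,0,0,0,0,0],[0,0,0,0,0,0,0],[0.3,0,0,0,0,0,0],[0.3,0,0,0,0,0,0],[0.3,0,0,-2,0,0,0],[0.3,0,0,-6,0,0,0],[0.5,0,0,-11,0,0,0],[1,0,0,-17,0,0,0],[1,0,-4,-17,0,0,0],[1,0,-8,-17,0,0,0]]]'
python3 -m handwheel '[[[1,0,-6,0,0,0,0],[1,0,-12,0,0,0,0],[1,0,-15,0,0,0,0],[1,0,-15,0,0,0,0],[1,0,-15,0,0,0,0],[1,0,-15,0,0,0,0]]]'
python3 - <<'E'
from h import *
t=camera("top"); E=t["extrinsics"]
for n,h in (("A",.04),("B",.054),("C",.066),("D",.080)): print(n,(np.array(proj(t,E,[*(np.array(PAD[n])/1e3),h]))-[220,120])*3)
cv2.imwrite("pics/t9.png",cv2.resize(t["frame"][120:220,220:480],None,fx=3,fy=3))
E
```

```text
time_s: 25.75
eef_pos: [0.6251, -0.1325, 0.0161]
eef_rot: [0.001, 0.659, 0.752, 0.0]
wrist_force: [0.3, 0.8, 0.1]
opening: 0.212
grasp_force: 58.8
time_s: 27.0
eef_pos: [0.5449, -0.1431, 0.1875]
eef_rot: [0.002, 0.658, 0.753, 0.0]
wrist_force: [-0.1, -0.4, -0.7]
opening: 1.0
grasp_force: 0.0
time_s: 27.75
eef_pos: [0.3972, -0.1627, 0.1853]
eef_rot: [0.0, 0.658, 0.753, 0.0]
wrist_force: [0.3, 0.1, 0.8]
opening: 1.003
grasp_force: 0.0
A [594.23984542 101.6728345 ]
B [456.5088838  114.65347287]
C [313.99237382 128.64199648]
D [166.53504369 141.79042218]
```

View pics/t9.png

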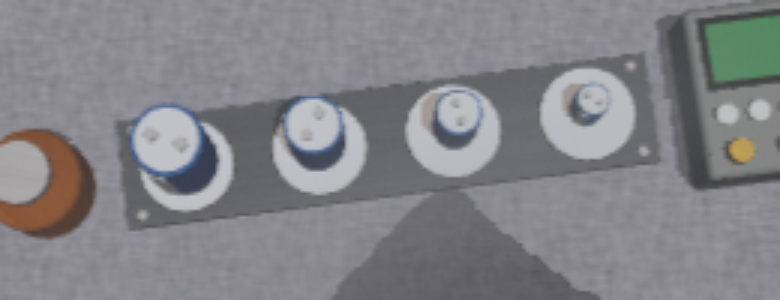

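The final view shows all four upright on their pads: S (594,100), M (458,112), L (313,126) and XL (167,140). Each is within 1 px of the predicted position at native scale (3 px in this enlargement). The arm is clear.

```bash
python3 -c "from bench import ctrl; print(ctrl.hand_in())"
```

```text
the job is handed in; nothing more can be done
None
```

Job handed in at about 28 s: the four capacitors stand upright and released, each within about 2 mm of its pad's centre in the last camera check, in order S, M, L, XL from the tester to the flask.

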